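# Bring the conical flask under the filling nozzle

## Task

Push the upright pegs on its spokes with a finger to turn the carousel of the filling stand, either way round, until the conical flask stands at the filling station, in line with the black index line. Then push the swing boom in as far as it goes, so that its nozzle hangs over the flask's mouth. The vessels just ride along: do not touch, lift or tip them, and leave the loose things on the bench where they are.

Things in the scene. Friction and masses are not known exactly. Their poses are not given: they have to be found in the camera images.
- axis (a point): Centre of the stand's round white base plate (196 mm across, 12 mm thick, fixed to the bench), on the carousel's upright axis, at the plate's upper face. A tongue 70 mm wide runs 210 mm out from the axis along the stand's +y and carries the boom's post; a black index line on it points at the axis. The point's x and y axes are the stand's.
- station (a point): The filling station: the point 60 mm from the axis towards the post (stand +y), 30 mm above the bench (the height of the vessels' undersides), where the flask's centre must come to stand. The nozzle hangs over this point when the boom is in. Fixed.
- carousel (a joint): Carousel angle (rad), counter-clockwise from above, 0 where it stood at the start (differs each run); no stops, stays where left (0.1 N m of friction: 0.8 N at a peg). Aluminium disc 184 mm across, upper face 30 mm above the bench, four grey sockets (61 mm across, 10 mm high) centred 60 mm from the axis, 90 degrees apart, a spoke half-way between each pair; hub up to 60 mm above the bench.
- peg0 (a point): Top end of an upright steel peg, 12 mm thick: the turned-up outer end of one of the carousel's four spokes, 132 mm from the axis. Spokes run out level, their centre line 24 mm above the bench; the peg rises straight from there to 93 mm above the bench.
- peg1 (a point): Top end of the next peg, counter-clockwise; otherwise the same as peg0.
- peg2 (a point): Top end of the next peg, counter-clockwise; otherwise the same as peg0.
- peg3 (a point): Top end of the next peg, counter-clockwise; otherwise the same as peg0.
- flask_mouth (a point): Centre of the open mouth of the conical glass flask: 50 mm across at its foot, neck 25 mm across, 82 mm tall, mouth 112 mm above the bench. It is loose, stands in one of the carousel's sockets (about 2 mm of play) and turns with it. The point lies on the flask's axis.
- amber_mid (a point): Half-way up the amber jar (46 mm across, 75 mm tall, white cap) that stands loose in another socket. Leave it standing.
- beaker_mid (a point): Half-way up the clear plastic beaker (48 mm across, 55 mm tall) that stands loose in another socket. Leave it standing. The fourth socket is empty.
- boom (a joint): Angle of the swing boom (rad): 0 when it points along the stand's -x, grows counter-clockwise from above, and 1.571 is its inner stop, where it points from the post to the carousel's axis (stand -y). Starts between 0 and 0.35, stays where it is left (about 0.08 N m of friction).
- post (a point): Centre of the boom's pivot: on the axis of the post (26 mm thick, 175 mm from the carousel's axis towards stand +y), at the height of the boom's centre line, 176 mm above the bench. The boom is a level round steel bar, 16 mm thick, running 115 mm out from here; its pivot cap (32 mm across) reaches 13 mm above and below.
- nozzle (a point): Lower end of the thin nozzle (8 mm thick) at the boom's outer end, 142 mm above the bench, 115 mm from the post's axis; above it a grey collar 22 mm across.
- volumetric: Bystander: long-necked glass flask, 62 mm across, 150 mm tall, on the left of the bench; origin under its foot.
- reagent: Bystander: black jar, 52 mm across, 85 mm tall, on the right; origin under its foot.
- reagent2: Bystander: black jar, 52 mm across, 85 mm tall, on the bench beside the boom's post; origin under its foot.
- tall_beaker: Bystander: glass beaker, 68 mm across, 120 mm tall, on the right; origin under its foot.
- timer: Bystander: white timer, 60 by 60 by 22 mm, lying at the near right; origin under its centre.
- marker: Bystander: marker pen, 135 mm long, 14 mm thick, lying at the near left; origin under its middle.

How it is judged:
By the outcome, as a careful person would: the job done as asked, in the order asked, and still so for the second after the job is handed in, with the robot touching nothing.
It also fails if it takes over 72 s, if anything falls off the work surface, if the arm or the gripper's body presses on something with over 40 N, if the wrist force passes 120 N, or if a joint passes its speed limit or range.

## Robot

A 6-joint arm with a two-finger parallel gripper is mounted at the origin on the work surface. World frame = base frame: x ahead of the robot, y to its left, z up, the work surface at z = 0. Lengths are in m, angles in rad, forces in N, time in s.
With the tool pointing down it reaches from about 0.275 to 0.975 m from the base axis. Payload 8.4 kg.
Tool frame: the origin (TCP) lies midway between the tips of the shut fingers; the grasp point (between the pads) lies 19 mm behind it; z points along the fingers, y is the direction in which the jaws open and shut (so a half turn about z gives the same grasp; the last joint's range is limited). The gripper opens to 92 mm and grips with 3 to 60 N. Pads are 20 mm wide; open, the fingers measure 128 mm over their backs; the gripper's body (75 mm by 189 mm) begins 69 mm behind the grasp point.
Start: joints at [-0.002, 0.353, 1.633, -0, 1.155, -0.002], TCP at [0.625, -0, 0.215] pointing down, gripper open.
Joint ranges: [-2.63, 2.63], [-0.92, 2.1], [0.06, 2.66], [-1.3, 4.44], [0, 2.69], [-3.02, 3.02]. Speed limits (rad/s): [2.22, 2.22, 2.79, 3.14, 3.14, 3.14].

## Interface

Orientations are given as a unit quaternion [w, x, y, z].
In Python, from bench import bot gives the robot as it stands. Calls block until the motion is done:
- bot.reach(position, orientation): joint-space move of the TCP to a pose.
- bot.movel(position, feed=0.15, rotation=None, stop_force=None): straight line of the TCP; rotation=None keeps the orientation; feed is the mean speed in m/s. With stop_force (N) it stops when the force on the tool has changed by that much, and returns True; else False.
- bot.goto_joints(angles): joint-space move.
- bot.move_gripper(opening, strength=None): finger opening in m; strength is the grip in N (None keeps the last); returns when the fingers have stopped.
- bot.sleep(seconds).
- bot.solve_ik(position, orientation): joint angles nearest the present ones, or None.
- bot.grab_frame(name): name is "scene" or "side" or "wrist"; returns a dict with "frame" (400x640x3 uint8, blue, green, red), "vertical_fov" (degrees; the focal length in pixels is half the picture's height over the tangent of half this angle, whatever the lens; pixels are square), "cx", "cy" (the principal point, pixels), "world_to_cam" (4x4, takes a point from world to camera coordinates). Camera axes: x right, y down, z forward; pixel columns grow to the right and rows downward; lengths in m; the calibration is good to about 2 mm. The wrist camera is an equidistant fisheye: a pixel r from the principal point sees the ray r / f radians off the axis. A picture is of the moment at which its call begins. There is no depth.
A pose or a line that the arm cannot do raises bot.Unreachable and nothing moves.
- bot.close_job(): hands the job in, once; it reports no verdict.
Readings, each from a call of its own:
- bot.current_time(): time.
- bot.current_joints(): joint angles.
- bot.current_joint_vel(): joint speeds.
- bot.current_tau(): joint torques, N m.
- bot.current_ee_pos(): TCP position.
- bot.current_tool_rot(): TCP orientation.
- bot.current_contact_force(): force on the tool from outside, world axes, zero at the start.
- bot.current_moment(): the same for the moment, N m.
- bot.current_grip_width(): finger opening in m.
Only numpy, scipy, OpenCV 4.12 (cv2) and the standard library are available. Lean on these libraries where they do the work, as an engineer would, in place of code of your own. Each camera call takes 0.05 s, during which the arm holds its last target.

## Working session

There is one attempt and no reset: what is moved stays moved. The work goes in short steps, each a Python script; the robot and the scene stay as the last script left them, time stands still between calls to the robot, and variables do not carry over. Pictures are saved under pics/ and viewed, and the job is handed in when it is done.

```bash
ls; mkdir -p pics
python3 - <<'E'
from bench import bot
import cv2,numpy as np
for n in ["scene","side","wrist"]:
    d=bot.grab_frame(n); cv2.imwrite(f"pics/{n}0.png",d["frame"])
    print(n,d["vertical_fov"],d["cx"],d["cy"]);print(np.round(d["world_to_cam"],4).tolist())
print(bot.current_time(),bot.current_tool_rot())
E
```

```text
pics
scene 51.77028009421507 323.34362247649756 200.62533271714497
[[-0.0345, 0.9994, 0.0077, 0.0269], [0.6921, 0.0294, -0.7212, -0.2718], [-0.721, -0.0195, -0.6927, 1.6883], [0.0, 0.0, 0.0, 1.0]]
side 42.1357507210853 312.9629862508938 204.229113077411
[[-0.8203, -0.5719, 0.0058, 0.3935], [-0.2983, 0.4192, -0.8575, 0.2408], [0.4879, -0.7052, -0.5145, 1.3198], [0.0, 0.0, 0.0, 1.0]]
wrist 65.70646984690485 318.6431499514899 195.37468439729895
[[1.0, -0.0002, -0.0004, -0.6237], [-0.0001, -0.969, 0.247, -0.0281], [-0.0004, -0.247, -0.969, 0.3904], [0.0, 0.0, 0.0, 1.0]]
0.15 [-3.62828322e-04  7.07098463e-01  7.07114908e-01 -3.73119833e-04]
```

View pics/scene0.png

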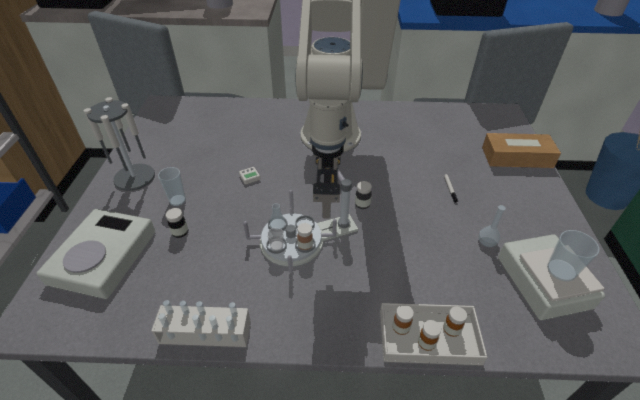

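View pics/side0.png

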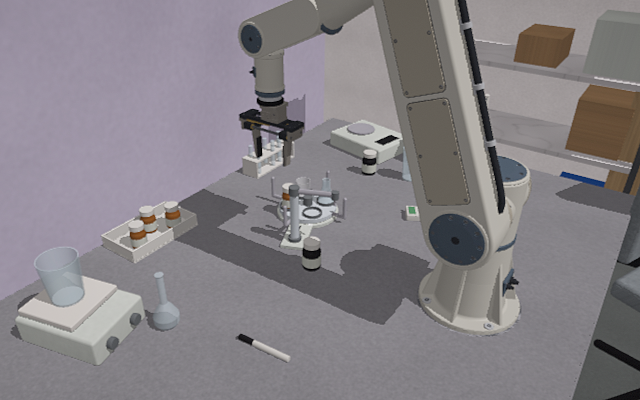

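View pics/wrist0.png

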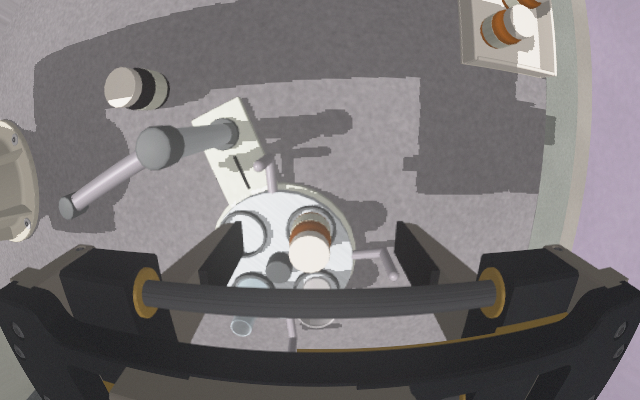

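```bash
cat > h.py <<'E'
import numpy as np,cv2
from bench import bot
def ray(d,u,v):
    f=200/np.tan(np.radians(d["vertical_fov"])/2); x=(u-d["cx"])/f;y=(v-d["cy"])/f
    if d["n"]=="wrist":
        r=np.hypot(x,y)+1e-12; r3=np.array([x/r*np.sin(r),y/r*np.sin(r),np.cos(r)])
    else: r3=np.array([x,y,1.])
    M=np.array(d["world_to_cam"]);R=M[:3,:3];o=-R.T@M[:3,3]; w=R.T@r3
    return o,w/np.linalg.norm(w)
def proj(d,p):
    f=200/np.tan(np.radians(d["vertical_fov"])/2); M=np.array(d["world_to_cam"]);c=M[:3,:3]@np.array(p)+M[:3,3]
    if d["n"]=="wrist":
        s=np.hypot(c[0],c[1]);t=np.arctan2(s,c[2]);return np.array([d["cx"]+f*t*c[0]/s,d["cy"]+f*t*c[1]/s])
    return np.array([d["cx"]+f*c[0]/c[2],d["cy"]+f*c[1]/c[2]])
def onz(d,u,v,z):
    o,w=ray(d,u,v); return o+w*(z-o[2])/w[2]
def cross(d1,p1,d2,p2):
    o1,w1=ray(d1,*p1);o2,w2=ray(d2,*p2)
    A=np.stack([w1,-w2],1);s=np.linalg.lstsq(A,o2-o1,rcond=None)[0]
    a=o1+w1*s[0];b=o2+w2*s[1];return (a+b)/2,np.linalg.norm(a-b)
def grab(n,save=None):
    d=bot.grab_frame(n);d["n"]=n
    if save: cv2.imwrite(f"pics/{save}.png",d["frame"])
    return d
def zoom(d,x0,y0,x1,y1,k,save):
    cv2.imwrite(f"pics/{save}.png",cv2.resize(d["frame"][y0:y1,x0:x1],None,fx=k,fy=k,interpolation=cv2.INTER_CUBIC))
E
python3 - <<'E'
from h import *
import pickle
d={n:grab(n) for n in ["scene","side","wrist"]}
pickle.dump(d,open("d0.pkl","wb"))
zoom(d["scene"],230,170,390,280,5,"scz"); zoom(d["side"],250,160,370,280,5,"siz"); zoom(d["wrist"],40,60,440,360,2,"wrz")
E
```

```text
(no output)
```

View pics/scz.png

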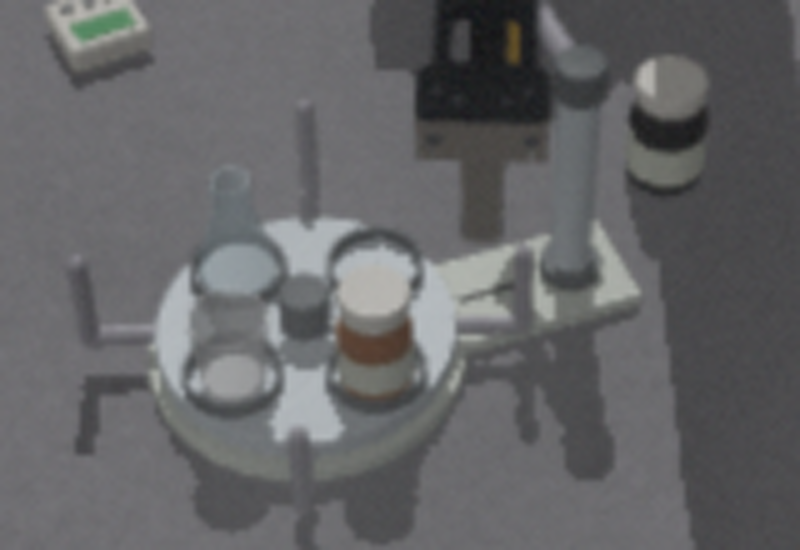

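View pics/siz.png

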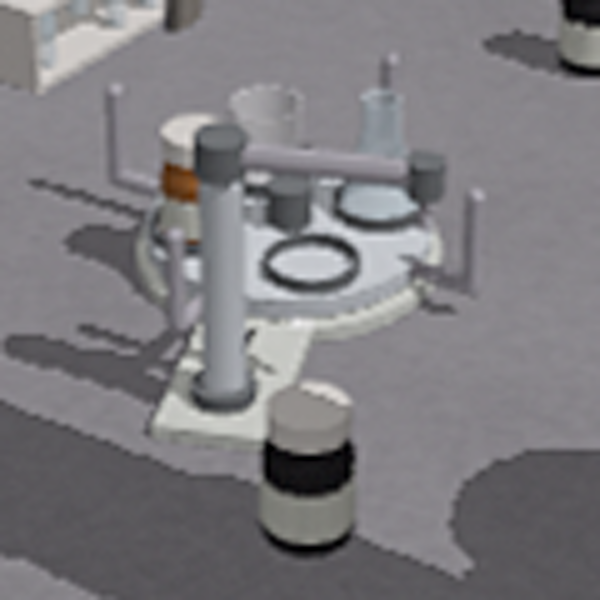

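View pics/wrz.png

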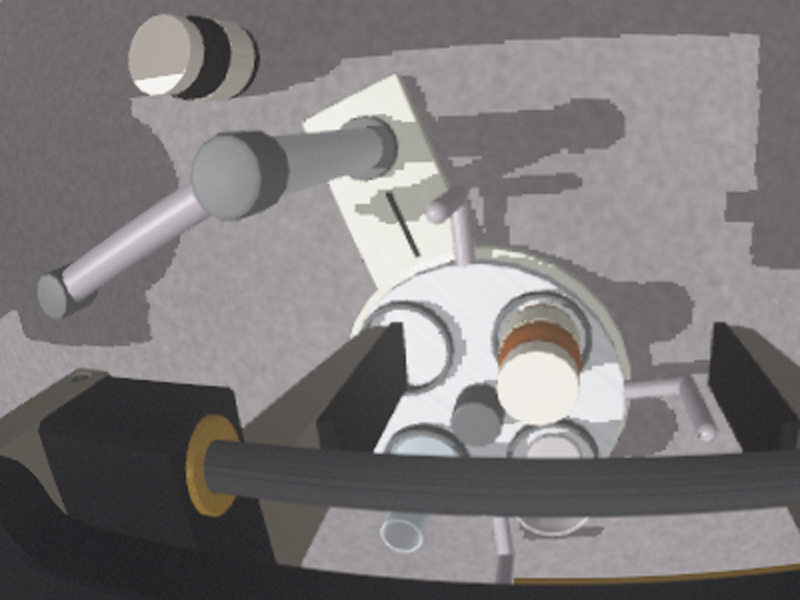

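Run:
```python
from h import *
import pickle
d=pickle.load(open("d0.pkl","rb"))
S=lambda x,y:(230+(x+.5)/5-.5,170+(y+.5)/5-.5)
I=lambda x,y:(250+x/5-.4,160+y/5-.4)
W=lambda x,y:(40+x/2-.25,60+y/2-.25)
sc,si,wr=d["scene"],d["side"],d["wrist"]
L={"pegA":((306,103),.093),"pegB":((77,262),.093),"pegC":((298,433),.093),"pegD":((522,252),.093),"hub":((303,290),.06),"cap":((581,60),.189),"mouth":((230,180),.112),"reag2top":((671,80),.085)}
for k,(p,z) in L.items(): print("sc",k,np.round(onz(sc,*S(*p),z),4))
for k,(p,z) in {"pegD":((438,211),.093),"pegC":((707,434),.093),"hub":((477,415),.06),"cap":((228,178),.189),"line0":((388,194),.012),"line1":((418,256),.012),"mouth":((403,533),.112),"reag2top":((162,55),.085),"collar":((53,298),.19),"tongueL":((304,124),.012),"tongueR":((397,75),.012)}.items(): print("wr",k,np.round(onz(wr,*W(*p),z),4))
for k,(p,z) in {"pegB":((389,59),.093),"pegA":((477,193),.093),"pegC":((115,90),.093),"pegD":((177,236),.093),"hub":((289,188),.06),"cap":((220,140),.189),"mouth":((382,97),.112),"collar":((428,160),.185),"reag2top":((312,400),.085)}.items(): print("si",k,np.round(onz(si,*I(*p),z),4))
```

```text
sc pegA [ 0.4469 -0.1152  0.093 ]
sc pegB [ 0.5899 -0.2361  0.093 ]
sc pegC [ 0.7106 -0.0954  0.093 ]
sc pegD [0.571  0.0235 0.093 ]
sc hub [ 0.5764 -0.1067  0.06  ]
sc cap [0.508  0.0541 0.189 ]
sc mouth [ 0.5373 -0.1513  0.112 ]
sc reag2top [0.406  0.1175 0.085 ]
wr pegD [0.5662 0.0246 0.093 ]
wr pegC [ 0.7056 -0.0973  0.093 ]
wr hub [ 0.5763 -0.1015  0.06  ]
wr cap [0.5086 0.0527 0.189 ]
wr line0 [0.5186 0.0235 0.012 ]
wr line1 [ 0.5361 -0.0162  0.012 ]
wr mouth [ 0.537  -0.1523  0.112 ]
wr reag2top [0.4054 0.1158 0.085 ]
wr collar [0.4069 0.0075 0.19  ]
wr tongueL [0.4638 0.0699 0.012 ]
wr tongueR [0.5264 0.0969 0.012 ]
si pegB [ 0.5819 -0.2291  0.093 ]
si pegA [ 0.4415 -0.1133  0.093 ]
si pegC [ 0.702  -0.0898  0.093 ]
si pegD [0.5585 0.0313 0.093 ]
si hub [ 0.5703 -0.0986  0.06  ]
si cap [0.503  0.0614 0.189 ]
si mouth [ 0.5368 -0.1524  0.112 ]
si collar [0.4017 0.0078 0.185 ]
si reag2top [0.4043 0.1137 0.085 ]
```

```bash
cat >> h.py <<'E'
from scipy.spatial.transform import Rotation as Ro
AX=np.array([.576,-.104])
def tool(phi):  # phi: deg, tool x tangential CCW, y radial
    p=np.radians(phi);c,s=np.cos(p),np.sin(p)
    q=Ro.from_matrix(np.array([[-s,c,0],[c,s,0],[0,0,-1]]).T.T).as_quat() if False else Ro.from_matrix(np.array([[-s,c,0],[c,s,0],[0,0,-1]])).as_quat()
    return np.array([q[3],q[0],q[1],q[2]])
def at(phi,off,z,r=.132): # off: tangential CCW offset of the TCP from the peg
    p=np.radians(phi);c,s=np.cos(p),np.sin(p)
    return np.array([AX[0]+r*c-off*s,AX[1]+r*s+off*c,z])
E
python3 - <<'E'
from h import *
print(tool(0),tool(4.5))
for phi in [4.5,-20,-50,-80,-100,-112]:
    print(phi,at(phi,.016,.06),bot.solve_ik(at(phi,.016,.06),tool(phi)))
E
```

```text
[0.         0.70710678 0.70710678 0.        ] [0.         0.67880075 0.73432251 0.        ]
4.5 [ 0.70633774 -0.07769272  0.06      ] [-1.11664231e-01  6.38598046e-01  1.54120312e+00 -4.44089210e-16
  9.61791491e-01 -1.90204047e-01]
-20 [ 0.70551175 -0.13411158  0.06      ] [-1.89938686e-01  6.48597601e-01  1.52207606e+00 -4.44089210e-16
  9.70918991e-01  1.59127165e-01]
-50 [ 0.67310468 -0.19483326  0.06      ] [-2.83894896e-01  6.25626969e-01  1.56594096e+00 -4.44089210e-16
  9.50024728e-01  5.88769730e-01]
-80 [ 0.61467848 -0.23121625  0.06      ] [-3.62069605e-01  5.68887122e-01  1.67310576e+00 -4.44089210e-16
  8.99599772e-01  1.03419380e+00]
-100 [ 0.56883536 -0.23677299  0.06      ] [-3.96863449e-01  5.17857366e-01  1.76784675e+00 -4.44089210e-16
  8.55888539e-01  1.34846580e+00]
-112 [ 0.54138687 -0.23238197  0.06      ] [-4.07997944e-01  4.84398399e-01  1.82899462e+00 -4.44089210e-16
  8.28199637e-01  1.54677082e+00]
```

Run:
```python
from h import *
bot.move_gripper(0.0)
bot.reach(at(4.5,.036,.16),tool(4.5))
bot.movel(at(4.5,.036,.062),feed=.12)
print(bot.current_time(),bot.current_contact_force())
grab("scene","pre1");grab("wrist","prew1")
hit=bot.movel(at(4.5,.010,.062),feed=.04,stop_force=2.0)
p=bot.current_ee_pos();print(hit,p,at(4.5,.016,.062),bot.current_contact_force(),bot.current_time())
```

```text
3.1417 [ 0.57815686  0.68002876 -0.42373853]
False [ 0.70670896 -0.08370875  0.06194173] [ 0.70633774 -0.07769272  0.062     ] [-0.57387681  0.65725847 -0.25633503] 4.0417
```

View pics/pre1.png

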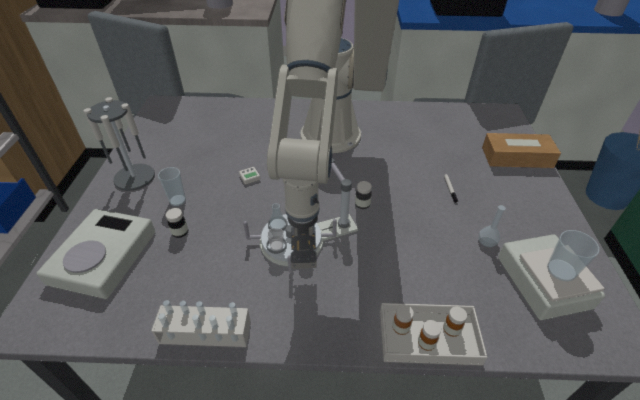

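View pics/prew1.png

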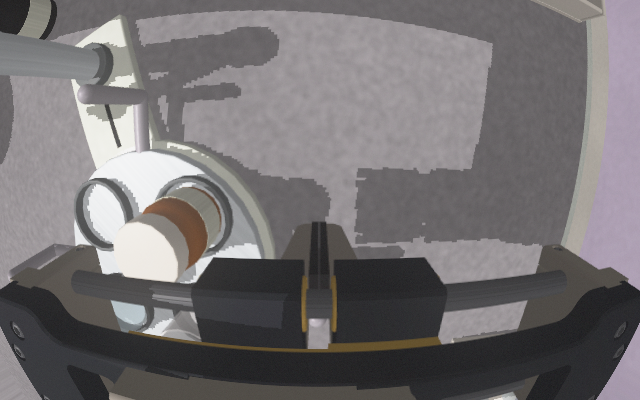

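Run:
```python
from h import *
for phi in [-10,-24,-40]:
    bot.movel(at(phi,.016,.062),feed=.07,rotation=tool(phi))
print(bot.current_time(),bot.current_ee_pos(),bot.current_contact_force())
d=grab("scene");zoom(d,210,150,370,270,5,"mid1")
d=grab("side");zoom(d,230,140,390,260,5,"mid1s")
```

```text
5.875 [ 0.68757148 -0.17625255  0.06202413] [ 0.4526927   0.11363802 -0.33170552]
```

View pics/mid1.png

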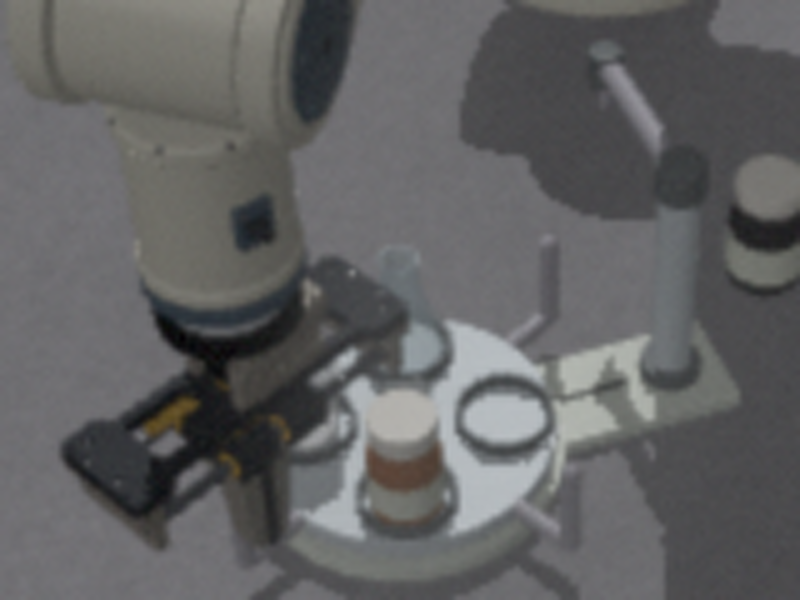

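View pics/mid1s.png

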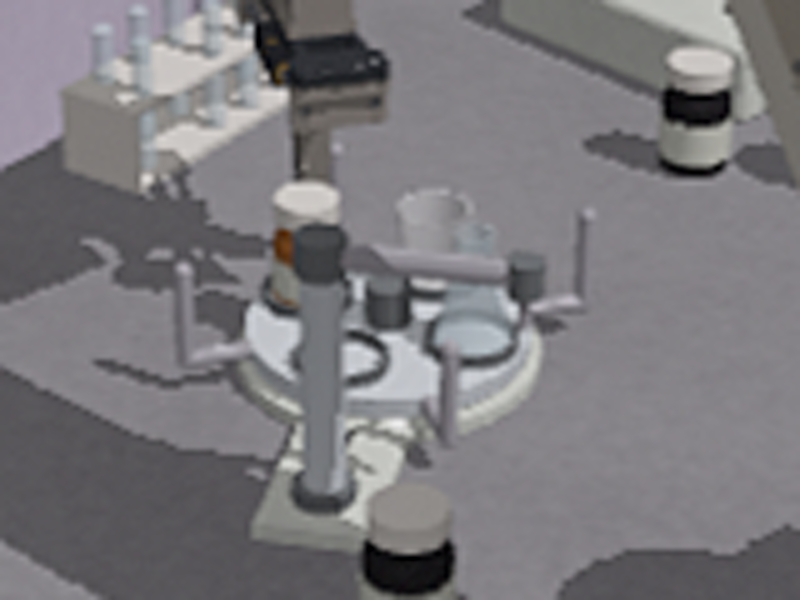

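Run:
```python
from h import *
for phi in [-55,-70,-85,-100]:
    bot.movel(at(phi,.016,.062),feed=.07,rotation=tool(phi))
print(bot.current_time(),bot.current_ee_pos(),bot.current_contact_force())
import pickle
d={n:grab(n) for n in ["scene","side","wrist"]};pickle.dump(d,open("d1.pkl","wb"))
zoom(d["scene"],210,150,370,270,5,"m2");zoom(d["side"],230,140,390,260,5,"m2s")
cv2.imwrite("pics/m2w.png",d["wrist"]["frame"])
```

```text
8.575 [ 0.56936733 -0.23681725  0.06212413] [-0.2052715   0.24267946 -0.4289428 ]
```

View pics/m2.png

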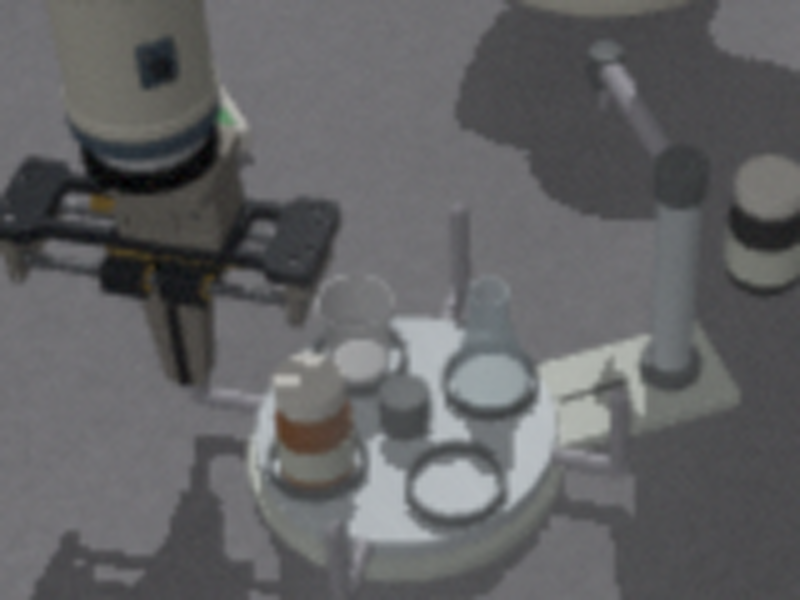

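View pics/m2s.png

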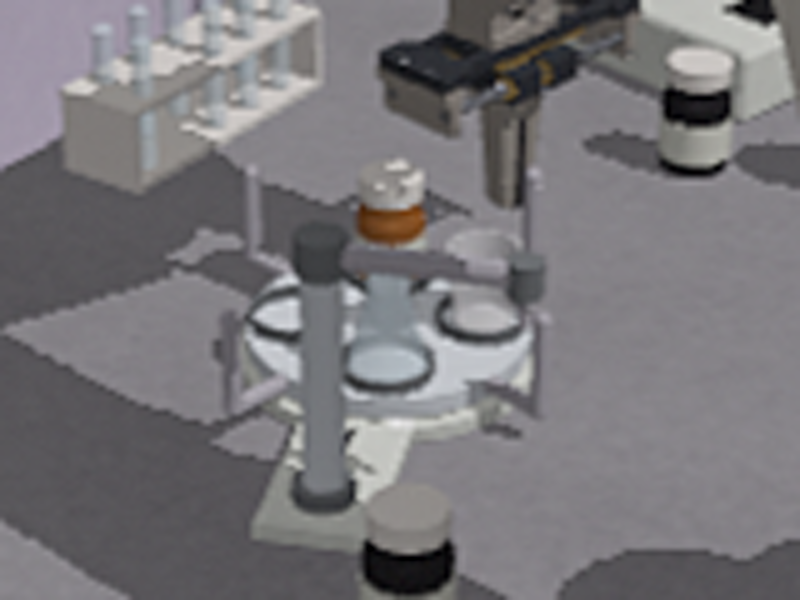

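View pics/m2w.png

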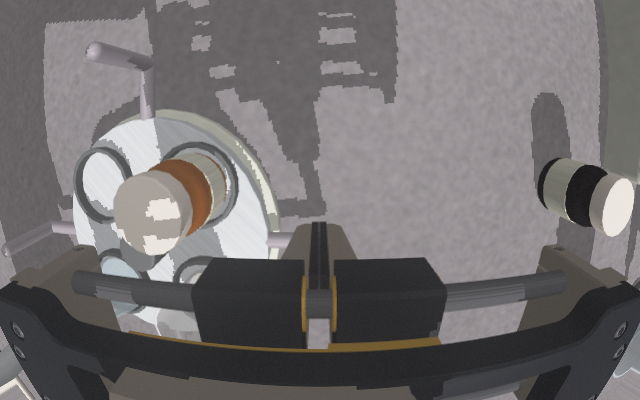

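```bash
cat > meas.py <<'E'
from h import *
import pickle
def run(f,sc,si):
    d=pickle.load(open(f,"rb"))
    S=lambda p:(210+(p[0]+.5)/5-.5,150+(p[1]+.5)/5-.5)
    I=lambda p:(230+(p[0]+.5)/5-.5,140+(p[1]+.5)/5-.5)
    for n,F,P in (("scene",S,sc),("side",I,si)):
        for k,(p,z) in P.items():
            x=onz(d[n],*F(p),z); v=x[:2]-AX
            print(n,k,np.round(x,4),"r",round(np.hypot(*v),4),"ang",round(np.degrees(np.arctan2(v[1],v[0])),1))
E
python3 - <<'E'
from meas import *
run("d1.pkl",{"pA":((460,209),.093),"pD":((622,385),.093),"pC":((345,526),.093),"hub":((405,388),.06),"empty":((457,483),.04),"mouth":((490,291),.112),"cap":((682,162),.189)},
{"p1":((252,169),.093),"p2":((533,173),.093),"p3":((545,317),.093),"p4":((228,315),.093),"cap":((320,240),.189),"foot":((389,362),.04)})
E
```

```text
scene pA [ 0.451  -0.0807  0.093 ] r 0.1271 ang 169.4
scene pD [0.5973 0.0239 0.093 ] r 0.1296 ang 80.6
scene pC [ 0.707  -0.1245  0.093 ] r 0.1326 ang -8.9
scene hub [ 0.5748 -0.1056  0.06  ] r 0.002 ang -127.0
scene empty [ 0.6304 -0.0709  0.04  ] r 0.0636 ang 31.3
scene mouth [ 0.5425 -0.0557  0.112 ] r 0.0588 ang 124.7
scene cap [0.5098 0.0546 0.189 ] r 0.1719 ang 112.7
side p1 [ 0.7006 -0.1268  0.093 ] r 0.1267 ang -10.4
side p2 [ 0.5474 -0.2292  0.093 ] r 0.1284 ang -102.9
side p3 [ 0.4421 -0.0782  0.093 ] r 0.1364 ang 169.1
side p4 [0.5969 0.0291 0.093 ] r 0.1347 ang 81.1
side cap [0.503  0.0614 0.189 ] r 0.1808 ang 113.8
side foot [ 0.5377 -0.0528  0.04  ] r 0.064 ang 126.8
```

Run:
```python
from h import *
bot.movel(at(-106,.016,.062),feed=.05,rotation=tool(-106))
bot.movel(at(-111.5,.016,.062),feed=.03,rotation=tool(-111.5))
bot.sleep(.2)
bot.movel(at(-111.5,.036,.062),feed=.1)
bot.movel(at(-111.5,.05,.2),feed=.2,)
print(bot.current_time(),bot.current_ee_pos(),bot.current_contact_force())
import pickle
d={n:grab(n) for n in ["scene","side","wrist"]};pickle.dump(d,open("d2.pkl","wb"))
zoom(d["scene"],210,150,370,270,5,"m3");zoom(d["side"],230,140,390,260,5,"m3s")
cv2.imwrite("pics/m3w.png",d["wrist"]["frame"])
```

```text
11.1167 [ 0.57316507 -0.24473452  0.1988698 ] [-0.46284463 -0.5568272   0.35675524]
```

View pics/m3.png

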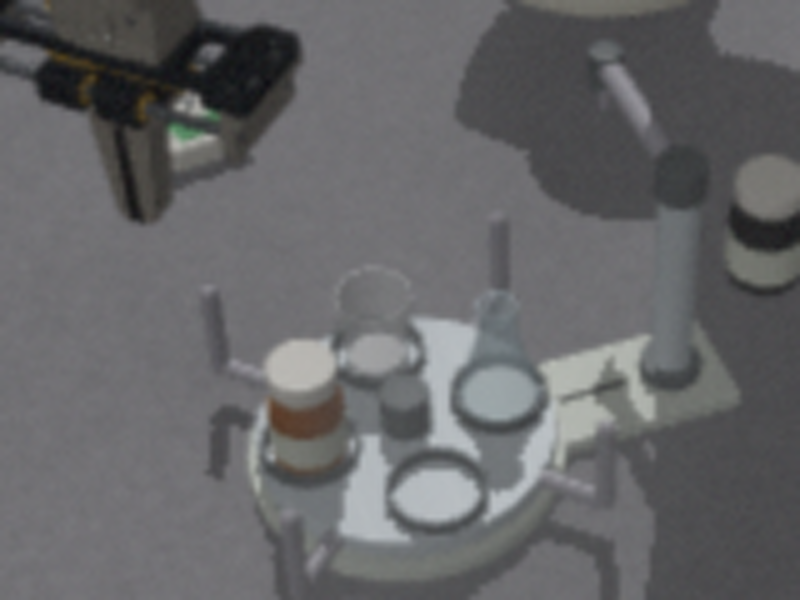

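View pics/m3s.png

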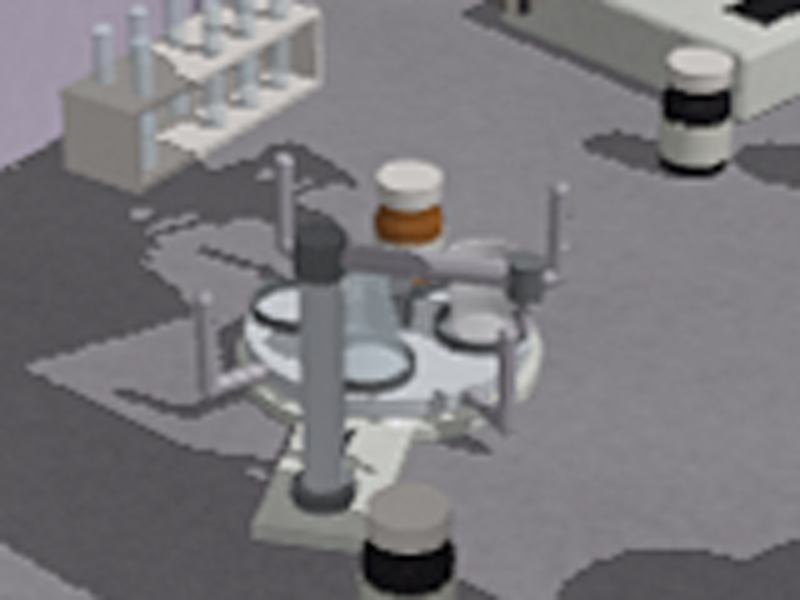

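View pics/m3w.png

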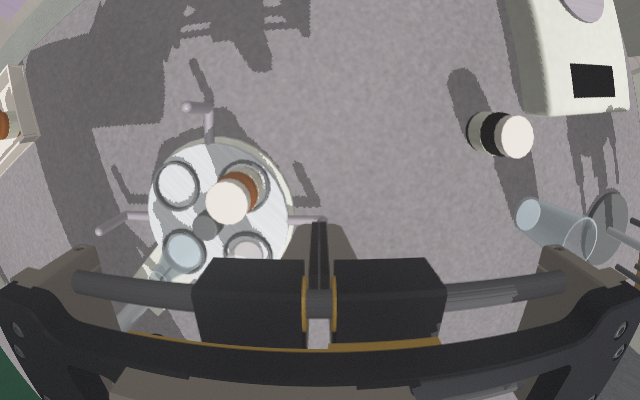

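Run:
```python
from meas import *
run("d2.pkl",{"p180":((499,217),.093),"p70":((605,430),.093),"p-20":((292,518),.093),"p-110":((210,290),.093),"hub":((405,388),.06),"empty":((437,490),.04),"mouth":((498,303),.112),"foot":((499,396),.04)},
{"p1":((285,160),.093),"p2":((560,190),.093),"p3":((507,334),.093),"p4":((205,297),.093),"hub":((389,288),.06)})
def mid(a,b): pass
d=pickle.load(open("d2.pkl","rb"))
S=lambda p:onz(d["scene"],210+(p[0]+.5)/5-.5,150+(p[1]+.5)/5-.5,.093)
I=lambda p:onz(d["side"],230+(p[0]+.5)/5-.5,140+(p[1]+.5)/5-.5,.093)
for F,a,b in ((S,(499,217),(292,518)),(S,(605,430),(210,290)),(I,(507,334),(285,160)),(I,(205,297),(560,190))):
    a,b=F(a),F(b);v=(a-b)[:2];print(np.hypot(*v),np.degrees(np.arctan2(v[1],v[0])),(a+b)[:2]/2)
```

```text
scene p180 [ 0.4574 -0.0557  0.093 ] r 0.1281 ang 157.8
scene p70 [0.6322 0.0148 0.093 ] r 0.1314 ang 64.7
scene p-20 [ 0.7027 -0.1539  0.093 ] r 0.1361 ang -21.5
scene p-110 [ 0.5298 -0.2264  0.093 ] r 0.1308 ang -110.7
scene hub [ 0.5748 -0.1056  0.06  ] r 0.002 ang -127.0
scene empty [ 0.6361 -0.0822  0.04  ] r 0.064 ang 19.9
scene mouth [ 0.5523 -0.0503  0.112 ] r 0.0586 ang 113.8
scene foot [ 0.5608 -0.0504  0.04  ] r 0.0557 ang 105.9
side p1 [ 0.6908 -0.1496  0.093 ] r 0.1235 ang -21.6
side p2 [ 0.5204 -0.2194  0.093 ] r 0.1281 ang -115.7
side p3 [ 0.4498 -0.0488  0.093 ] r 0.1378 ang 156.4
side p4 [0.6213 0.0205 0.093 ] r 0.1325 ang 70.0
side hub [ 0.5703 -0.0986  0.06  ] r 0.0078 ang 136.7
0.26420373797006774 158.1766064795281 [ 0.58004297 -0.10476128]
0.2620506887710103 66.9862651691679 [ 0.58098793 -0.10580254]
0.26120792441573065 157.3088010585944 [ 0.57028855 -0.09917268]
0.2603371073856395 67.18554389775751 [ 0.57083451 -0.09943634]
```

```bash
cat >> h.py <<'E'
PO=np.array([.507,.056])
def bm(b,off,z,r=.085):
    t=np.radians(b);c,s=np.cos(t),np.sin(t)
    return np.array([PO[0]+r*c+off*s,PO[1]+r*s-off*c,z])
E
python3 - <<'E'
from h import *
for b,o,z in [(-155,.045,.3),(-155,.045,.158),(-155,.018,.158),(-110,.018,.158),(-66,.018,.158),(-66,.05,.158)]:
    print(b,bm(b,o,z),bot.solve_ik(bm(b,o,z),tool(b)))
p=bot.current_ee_pos()
bot.movel([p[0],p[1],.3],feed=.2)
bot.reach(bm(-155,.048,.3),tool(-155))
d=grab("wrist","b1");grab("side","b1s")
print(bot.current_time(),bot.current_joints())
E
```

```text
-155 [0.41094602 0.0608613  0.3       ] [ 1.43420962e-01 -7.01158928e-02  1.93946916e+00 -4.44089210e-16
  1.27223939e+00  2.84868130e+00]
-155 [0.41094602 0.0608613  0.158     ] [ 1.43420962e-01  9.50325607e-02  2.11582548e+00 -4.44089210e-16
  9.30734609e-01  2.84868130e+00]
-155 [0.42235671 0.03639099 0.158     ] [ 8.24110673e-02  1.08737710e-01  2.09993215e+00 -4.44089210e-16
  9.32922795e-01  2.78767141e+00]
-110 [ 0.46101382 -0.01771751  0.158     ] [-4.16640246e-02  1.67649690e-01  2.02837067e+00 -4.44089210e-16
  9.45572294e-01  1.87819815e+00]
-66 [ 0.5251288  -0.02897262  0.158     ] [-5.79686431e-02  2.65033310e-01  1.89906449e+00 -4.44089210e-16
  9.77494848e-01  1.09394866e+00]
-66 [ 0.49589534 -0.0419882   0.158     ] [-8.74840605e-02  2.22939406e-01  1.95657881e+00 -4.44089210e-16
  9.62074433e-01  1.06443325e+00]
13.3333 [ 1.49170885e-01 -7.04522830e-02  1.94025356e+00 -1.54486515e-04
  1.27215056e+00  2.85482582e+00]
```

View pics/b1.png

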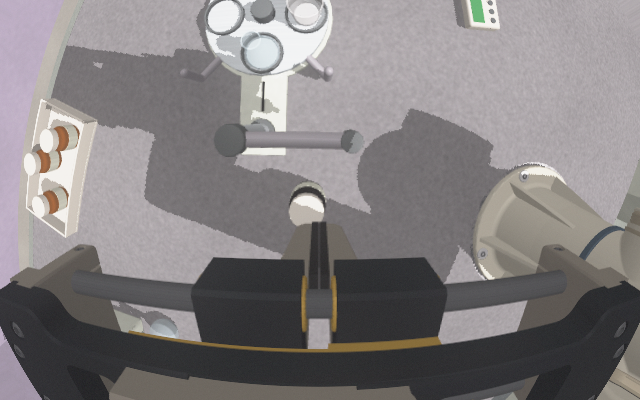

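View pics/b1s.png

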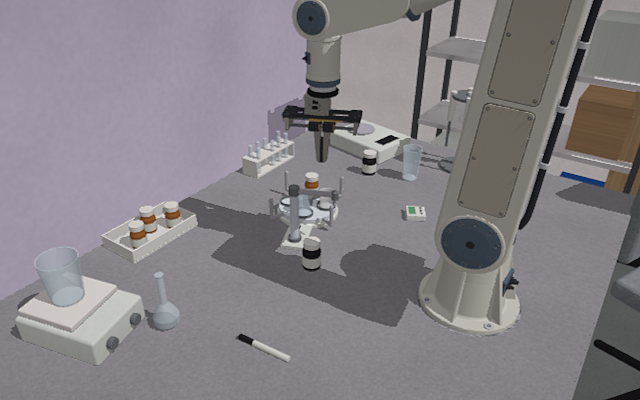

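Run:
```python
from h import *
import pickle
d=grab("wrist");pickle.dump(d,open("d3.pkl","wb"));zoom(d,165,0,365,150,4,"b1z")
```

```text
(no output)
```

View pics/b1z.png

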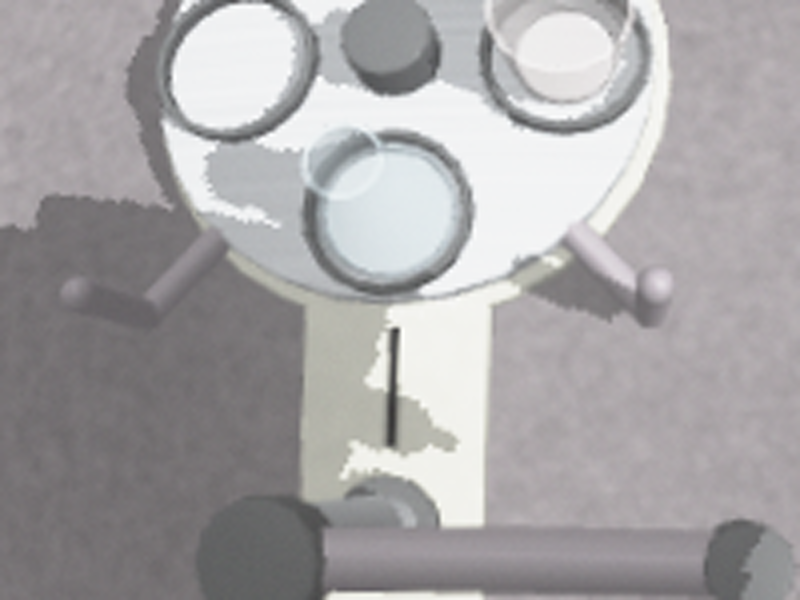

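Run:
```python
from h import *
import pickle
d=pickle.load(open("d3.pkl","rb"))
W=lambda x,y,z:onz(d,165+(x+.5)/4-.5,(y+.5)/4-.5,z)
P={"l0":(395,329,.012),"l1":(391,445,.012),"ring":(388,210,.04),"foot":(389,209,.031),"mouth":(343,162,.112),"pL":(74,292,.093),"pR":(656,284,.093),"cap":(262,560,.189),"empty":(238,66,.04),"disc L":(162,120,.03),"collar":(749,560,.19),"hub":(389,40,.06)}
for k,v in P.items(): P[k]=W(*v)[:2];print(k,np.round(P[k],4))
u=P["l1"]-P["l0"];print("line",np.degrees(np.arctan2(u[1],u[0])))
n=np.array([u[1],-u[0]])/np.hypot(*u)  # +: stand +x
for k in ("ring","foot","mouth","cap","hub"): print(k,"lateral off line mm",1e3*(P[k]-P["l0"])@n)
m=(P["pL"]+P["pR"])/2; v=P["pR"]-P["pL"]; print("pegs len",np.hypot(*v),"spoke-socket dir",np.degrees(np.arctan2(v[1],v[0]))-90, "midpt lateral",1e3*(m-P["l0"])@n)
b=P["collar"]-P["cap"];print("boom",np.hypot(*b),np.degrees(np.arctan2(b[1],b[0])))
```

```text
l0 [ 0.5362 -0.016 ]
l1 [0.5194 0.0243]
ring [ 0.5509 -0.053 ]
foot [ 0.553  -0.0546]
mouth [ 0.5511 -0.0526]
pL [0.6242 0.0136]
pR [ 0.4525 -0.0578]
cap [0.5058 0.0516]
empty [ 0.6275 -0.0837]
disc L [ 0.6507 -0.0567]
collar [0.4032 0.0051]
hub [ 0.5726 -0.1064]
line 112.63092670893582
ring lateral off line mm -0.6543988960528689
foot lateral off line mm 0.7390373294979298
mouth lateral off line mm -0.2721498271921959
cap lateral off line mm -2.02884660700864
hub lateral off line mm -1.1444025496854784
pegs len 0.1859468981886705 spoke-socket dir -247.40322850226377 midpt lateral -0.32579034380497507
boom 0.1126668249125758 -155.62013321626583
```

Run:
```python
from h import *
bot.movel(bm(-155,.048,.158),feed=.12)
print(bot.current_time(),bot.current_contact_force())
bot.movel(bm(-155,.018,.158),feed=.06,stop_force=10)
for b in [-143,-131,-119,-107,-95,-83,-74]:
    h=bot.movel(bm(b,.018,.158),feed=.06,rotation=tool(b),stop_force=10)
    if h: print("stop",b);break
print(bot.current_time(),bot.current_ee_pos(),bot.current_contact_force())
grab("scene","b2")
d=grab("scene");zoom(d,210,130,370,250,5,"b2z")
grab("wrist","b2w")
```

```text
14.7167 [ 0.08262643  0.29086337 -0.05545689]
18.4417 [ 0.51268688 -0.03056211  0.15792955] [-0.5879077  -0.21731639  0.41946846]
```

View pics/b2z.png

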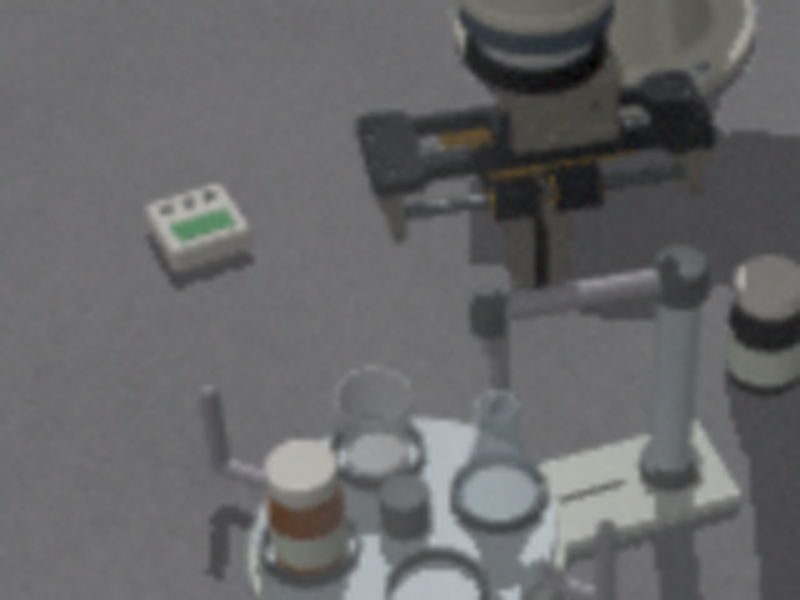

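View pics/b2w.png

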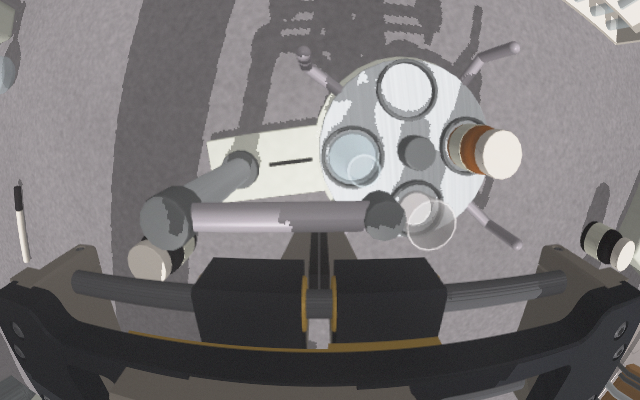

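Run:
```python
from h import *
for b in [-70,-66,-63,-61]:
    h=bot.movel(bm(b,.018,.158),feed=.03,rotation=tool(b),stop_force=6)
    print(b,h,bot.current_contact_force())
    if h:break
p=bot.current_ee_pos();bot.sleep(.2);print(bot.current_time(),p,bot.current_contact_force())
v=p[:2]-PO; print(np.degrees(np.arctan2(v[1],v[0]))+np.degrees(np.arctan2(.018,.085)))
```

```text
-70 False [-0.25836593  0.00815012 -0.27419613]
-66 True [-1.66358325  0.45895608  0.75296038]
19.3917 [ 0.52286482 -0.02939164  0.15743307] [-2.26447609 -1.74088163  0.82214844]
-67.5184985494628
```

Run:
```python
from h import *
h=bot.movel(bm(-63,.018,.158),feed=.02,rotation=tool(-66),stop_force=8)
p=bot.current_ee_pos();bot.sleep(.3);print(h,bot.current_time(),p,bot.current_contact_force())
bot.movel(bm(-67,.06,.158),feed=.1)
q=bot.current_ee_pos()
bot.movel([q[0],q[1],.3],feed=.2)
bot.reach([.40,.02,.32],tool(-66))
print(bot.current_time(),bot.current_contact_force())
import pickle
d={n:grab(n) for n in ["scene","side","wrist"]};pickle.dump(d,open("d4.pkl","wb"))
zoom(d["scene"],210,150,370,270,5,"f");zoom(d["side"],230,140,390,260,5,"fs");cv2.imwrite("pics/fw.png",d["wrist"]["frame"])
```

```text
True 19.9167 [ 0.52267258 -0.02926115  0.15685631] [ 0.25997732 -0.46939111  0.37952558]
21.85 [0.12938974 0.6070306  0.38698301]
```

View pics/f.png

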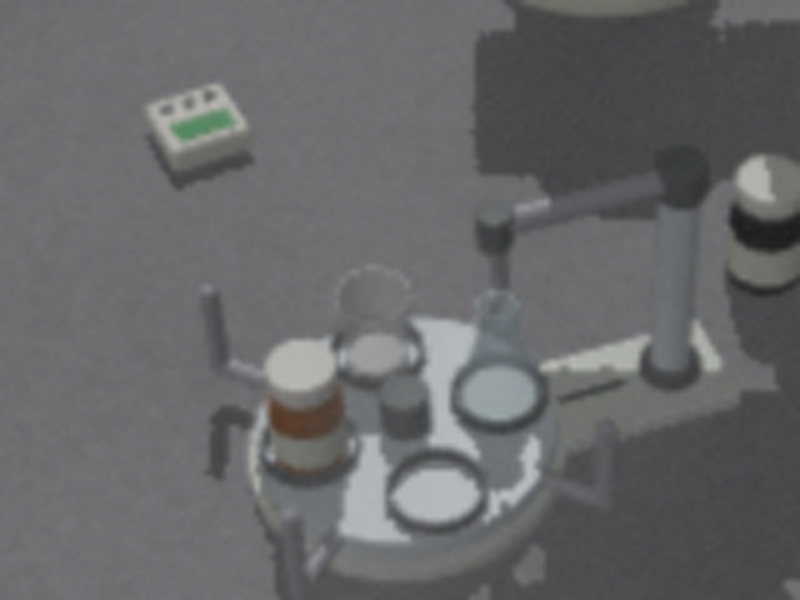

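View pics/fs.png

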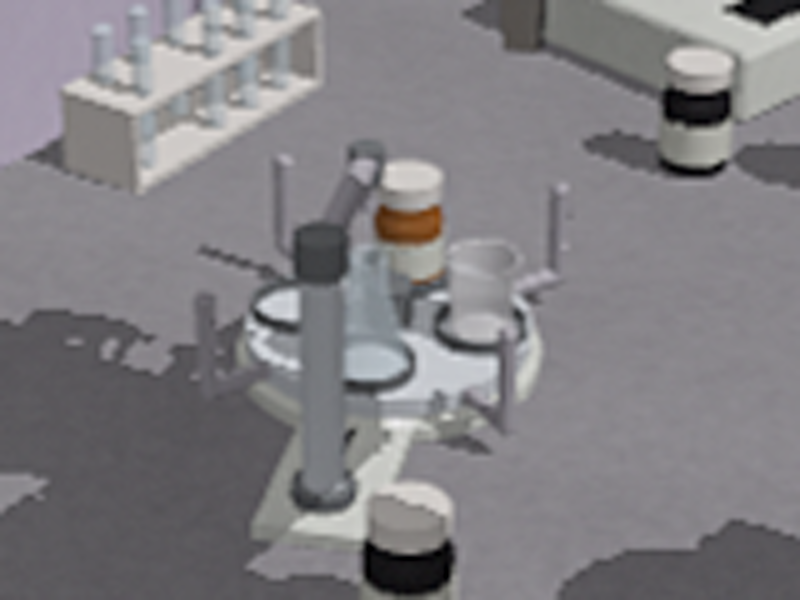

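View pics/fw.png

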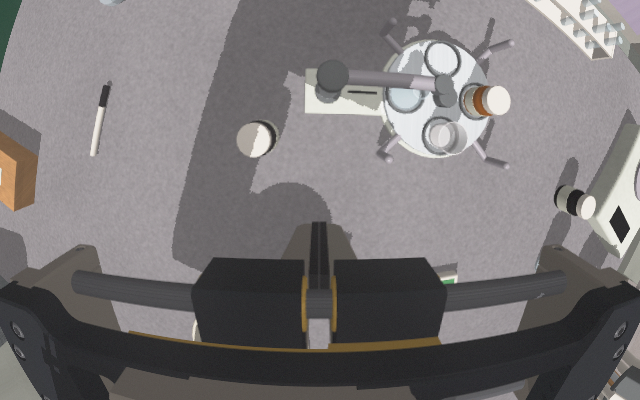

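Run:
```python
from h import *
import pickle
d=pickle.load(open("d4.pkl","rb"))
S=lambda p,z:onz(d["scene"],210+(p[0]+.5)/5-.5,150+(p[1]+.5)/5-.5,z)
I=lambda p,z:onz(d["side"],230+(p[0]+.5)/5-.5,140+(p[1]+.5)/5-.5,z)
for F,c,k,h in ((S,(683,162),(496,211),(405,388)),(I,(321,239),(366,148),(389,288))):
    c=F(c,.189)[:2];k=F(k,.19)[:2];v=k-c;h=F(h,.06)[:2];a=h-c
    print(c,k,np.hypot(*v),np.degrees(np.arctan2(v[1],v[0])),"axis dir",np.degrees(np.arctan2(a[1],a[0])))
print("nozzle tip", S((500,292),.142), "mouth",S((498,303),.112))
zoom(d["wrist"],290,20,530,200,3.3,"fwz")
zoom(d["scene"],285,180,335,240,10,"fz")
```

```text
[0.50972864 0.05522464] [ 0.55709672 -0.04993305] 0.11533375150206171 -65.75090818497037 axis dir -67.9858186664998
[0.50327696 0.06018164] [ 0.54610813 -0.04131828] 0.11016689103617054 -67.12111674371964 axis dir -67.11889943391469
nozzle tip [ 0.57318519 -0.0474842   0.142     ] mouth [ 0.55233292 -0.05034794  0.112     ]
```

View pics/fwz.png

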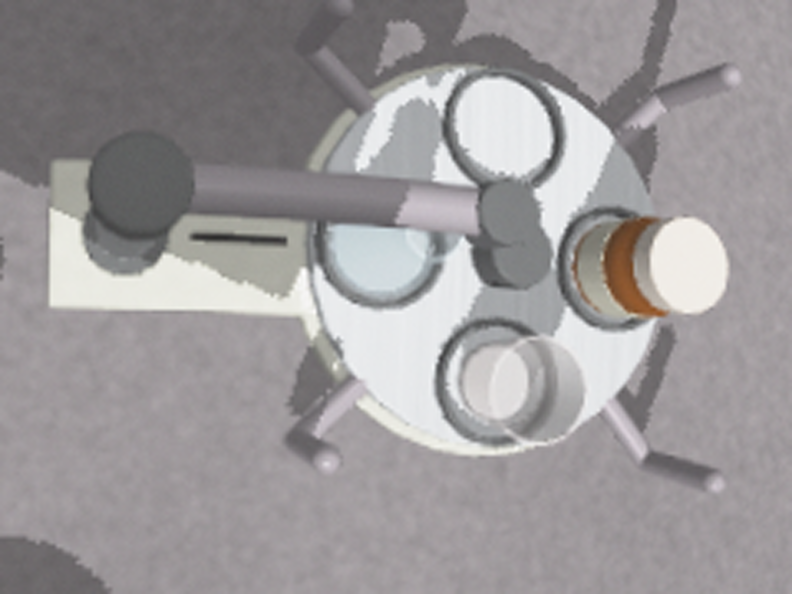

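View pics/fz.png

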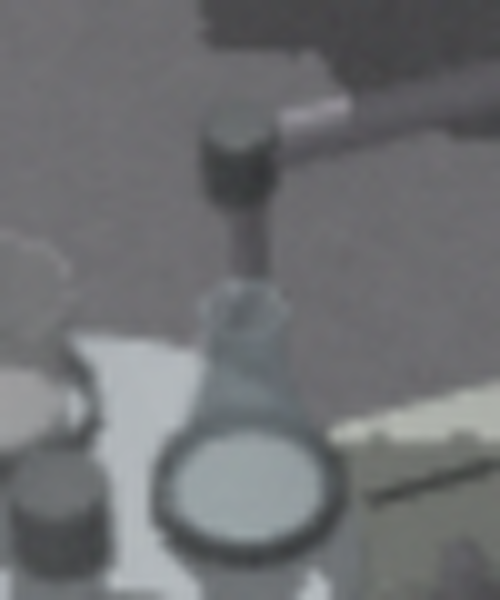

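Run:
```python
from h import *
import pickle
d=pickle.load(open("d4.pkl","rb"))["wrist"]
k=3.3
W=lambda x,y,z:onz(d,290+(x+.5)/k-.5,20+(y+.5)/k-.5,z)[:2]
def a(v): return np.hypot(*v),np.degrees(np.arctan2(v[1],v[0]))
print("boom",a(W(509,211,.187)-W(142,184,.189)),"line",a(W(286,241,.012)-W(191,237,.012)))
m=W(434,231,.112);h=W(515,258,.06)
s=W(376,235,.04);e=W(503,130,.04);bk=W(505,382,.04);am=W(610,267,.04)
print("ring",s,"mouth",m,"collar",W(509,211,.187),"sock dir",a(am-s),a(e-bk))
pp=[W(337,8,.093),W(730,76,.093),W(712,482,.093),W(326,459,.093)]
print(a(pp[2]-pp[0]),a(pp[1]-pp[3]))
```

```text
boom (np.float64(0.1142137280798974), np.float64(-66.83648517479843)) line (np.float64(0.04469135529051791), np.float64(-66.67019472356765))
ring [ 0.55330766 -0.04854959] mouth [ 0.55105716 -0.05301987] collar [ 0.55139788 -0.05250635] sock dir (np.float64(0.11919985241036185), np.float64(-68.5717759902907)) (np.float64(0.11841678899746842), np.float64(25.287566062680543))
(np.float64(0.26051492461720244), np.float64(-112.14267442364873)) (np.float64(0.26142939811483323), np.float64(-22.35034092921759))
```

```bash
python3 -c "
from bench import bot
print(bot.current_time());bot.close_job()"
```

```text
22.0
the job is handed in; nothing more can be done
```

The conical flask stands at the filling station and the boom is pushed in to its inner stop, with the nozzle over the flask's mouth. I handed the job in at 22 s.

- **Carousel:** I turned it about 116° clockwise by pushing one peg with the closed fingers, then backed away. Before swinging the boom, the flask's mouth and socket measured within about 1 mm of the index line.
- **Boom:** I pushed it until the force rose. A second push tripped the force limit again and moved it no further, so I took that as the stop. In the last wrist picture it is parallel to the index line (-66.8° against -66.7°). Its collar is within about 1 mm of the mouth centre, seen from above.
- **Other things:** The amber jar, the beaker and the loose things I could see were standing as before. The gripper was clear of everything.

**Checks that disagreed:**
- Each camera puts the axis a few millimetres differently (up to about 1 cm between scene and side).
- Estimates of the flask's direction spread by about 1° between views. Two quick estimates of the socket direction in the final wrist picture differed by about 4°. I trusted the pegs, which agree to about 0.5° with the index line.
- One estimate of the nozzle tip from the scene camera was about 2 cm off. I had picked a point where the flask's neck hides the tip, so I did not use it. A zoomed view shows the nozzle running down into line with the mouth.

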